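Build up a choke mounting on a guide pin

TASK

Get the toroidal choke ready for its fixing bolt: pull the guide pin forward out of its sprung clip and stand it upright in the bush of the aluminium chassis, down to its collar. Then thread onto the pin, in this order from the bottom, the black rubber pad, the copper-wound choke, the red fibre washer and the steel clamp plate, each lying flat on the one below. Leave the roll of black tape where it is.

Things in the scene. Friction and masses are not known exactly. Their poses are not given: they have to be found in the camera images.
- guide_pin: Steel pin with a yellow band near its top, 92 mm long, 70 g, upright in the clip. Origin at the centre of its lower end, z along it to the top. From the origin: taper 5 to 10 mm wide over 10 mm, spigot 10 mm wide to z 28, collar 17 mm wide z 28-32, shank 12 mm wide z 32-80 (grip it at z 56-80), tapered nose. Do not lift it in the clip: the collar jams under the jaws.
- clip (a point): Sprung steel C-clip on a small fixed blue stand. Point on the parked pin's axis, 51 mm above the bench, mid-height of the jaws (44-58 mm). Its mouth faces -x of this frame: pull the pin level along -x by 30 mm or more, the jaws snap open (about 12 N). Base 80 mm wide, 10 mm high (the pin stands on it), back plate 15-21 mm behind the axis and 50 mm wide; nothing higher than 60 mm.
- bush (a point): Mouth, z up, of the countersunk hole in the top of the fixed aluminium chassis, 34 mm above the bench; hole 11 mm wide, 3 mm countersink, 30 mm deep. Chassis reaches 50 mm from here to its -x, +x, -y and 110 mm to +y, where dark-blue capacitors 29 mm high begin 78 mm off. Feet 11 mm more along x. Pin seated: its origin 28 mm below this point, its top 64 mm above.
- rubber_pad: Flat black rubber ring with fine grooves, 58 mm outside, hole 24 mm, 6 mm thick, 30 g, lying flat on the bench. Origin at the centre of its underside, z up. Goes first; the pin's collar fits inside its hole.
- choke: Toroidal choke: copper-coloured wire wound in two halves on a yellow core, black resin in the middle; 62 mm outside, 28 mm high, hole 18 mm, 280 g, lying flat. Origin at the centre of its underside, z up.
- fibre_washer: Flat dark-red fibre washer, 50 mm outside, hole 18 mm, 5 mm thick, 20 g, lying flat. Origin at the centre of its underside, z up.
- clamp_plate: Bright steel pressed clamp plate with a sunk centre, 54 mm outside, hole 18 mm, 6 mm high, 80 g, lying flat with its rim down. Origin at the centre of its underside, z up.
- tape_roll: Roll of black insulating tape, 67 mm outside, 19 mm high, lying flat: thicker than the rubber pad and not part of the stack. Origin at the centre of its underside.

How it is judged:
By the outcome, as a careful person would: the job done as asked, in the order asked, and still so for the second after the job is handed in, with the robot touching nothing.
It also fails if it takes over 109 s, if anything falls off the work surface, if the arm or the gripper's body presses on something with over 40 N, if the wrist force passes 120 N, or if a joint passes its speed limit or range.

ROBOT

A 6-joint arm with a two-finger parallel gripper is mounted at the origin on a cart in front of the work surface, level with it; the furniture and walls round the work are solid. World frame = base frame: x ahead of the robot, y to its left, z up, the work surface at z = 0. Lengths are in m, angles in rad, forces in N, time in s.
With the tool pointing down it reaches from about 0.35 to 0.975 m from the base axis. Payload 4.9 kg.
Tool frame: the origin (TCP) lies between the finger pads; the fingertips stand ahead of it and the grasp point (between the pads) lies 5 mm behind it (tip_extent is the z of the fingertips in the tool frame, in m); z points along the fingers, y is the line along which they close (so a half turn about z gives the same grasp; the last joint's range is limited). The gripper opens to 85 mm and grips with 20 to 120 N. Pads are 22 mm wide; open, the fingers measure 114 mm over their backs; the gripper's body (76 mm by 85 mm) begins 54 mm behind the grasp point. The pads swing forward as they close: fully open they stand 13 mm farther back than shut.
Start: joints at [-1.417, 0.053, 1.613, -0, 1.476, -0.119], TCP at [0.168, -0.602, 0.245] pointing down, gripper open.
Joint ranges: [-3.01, 3.01], [-1.01, 2.22], [0.06, 2.58], [-1.02, 4.17], [0.09, 2.62], [-3.14, 3.14]. Speed limits (rad/s): [2.57, 2.57, 3.14, 3.14, 3.14, 3.14].

INTERFACE

Orientations are given as a rotation vector (axis times angle).
In Python, from bench import * gives the robot as it stands. The module is installed in compiled form; this text tells all that it offers.
- The arm moves only by the tool carry_out, never from a script. Its argument "increments" is a list of rows, each a list of 5 numbers: the shift along the tool's x, y, z in cm, then the turn about the tool's z in degrees, then the closure, from 0 (fully open) to 1 (shut). A call has exactly 8 rows; each row is the pose to reach, as a shift and turn from the pose commanded when the call began, along the tool's axes at that moment; what a row does not reach only later rows make up. A row lasts 1/10 s, in which the tool goes at most 50 mm and 8.59 degrees, less where a joint would pass 70% of its speed; a pose out of reach is approached as far as the arm can. A call with a gripper value outside its range is refused whole. The fingers move at their own pace and stop on an object; "grip_force" is the grip in N (left out, the last holds). Time passes only in rows, so rows that repeat a pose let the fingers close, or fill a call up. It gives the time, the measured TCP pose, the force, the opening and the grip force at its end, in the units of the state.
- read_state(): the state, without advancing time (a new reading comes with each control period).
- snapshot(name): name is "side" or "top"; returns (picture, depth): 384x512x3 uint8, red, green, blue; 384x512 float32, m along the optical axis (not along the pixel's ray), 0 where there is no reading.
- camera_info(name): a dict with "mtx" (3x3 intrinsics, pixels), "R" (3x3) and "t" (3): a world point X has camera coordinates R X + t. Camera axes: x right, y down, z forward; pixel columns grow to the right and rows downward; lengths in m; the calibration is good to about 2 mm. A picture is of the moment at which its call begins. camera_info takes no time and is no camera call.
- job_done(): hands the job in; it is judged then, once.
Trained networks look in the newest picture that a camera, given by its name, has taken for a name from the list of things; names that differ only in an ending like _2 or _b are one class to them, and where a whole thing is asked for, a point or a joint stands for the part that bears it (a point fixed in the world has none). Each returns a list of dicts, best first, with "conf" (0 to 1); they miss things now and then, are a little off and sometimes report something else, mostly with a low value. They report only what shows in the picture. A call takes as long as a camera call.
- spot_in(camera, label): "extent" ([centre column, centre row, width, height] in pixels, round what is visible of it).
The state is a dict: "t": time; "joints": joint angles; "joint_velocities": joint speeds; "joint_torque": joint torques, N m; "eef_pos": TCP position; "eef_rot": TCP orientation; "wrist_force": force on the tool from outside, world axes, zero at the start; "torque": the same for the moment, N m; "opening": finger opening in m; "gripper_force": force on a finger pad.
Only numpy, scipy, OpenCV 4.12 (cv2) and the standard library are available. Lean on these libraries where they do the work, as an engineer would, in place of code of your own. Each camera call takes 0.05 s, during which the arm holds its last target. There are 200 camera calls.

## Working session

There is one attempt and no reset: what is moved stays moved. The work goes in short steps, Python scripts to look and compute and a tool call to move; the robot and the scene stay as the last step left them, time stands still between calls to the robot, and variables do not carry over. Pictures are saved under pics/ and viewed, at most 14 in all, crops included, and the job is handed in when it is done.

Besides the shell and the picture viewer there is one more tool, called as a command line: name --pt "numbers of a row" for each row, then --argument value for the rest. carry_out: Moves the arm, as the interface text tells. Its arguments: {"type":"object","properties":{"increments":{"type":"array","items":{"type":"array","items":{"type":"number"}}},"grip_force":{"type":"number"}},"required":["increments"]}

```bash
mkdir -p pics
cat > h.py <<'E'
from bench import *
import numpy as np, cv2
from scipy.spatial.transform import Rotation as Ro
def world(cam,d,u,v):
    c=camera_info(cam);K=np.array(c["mtx"]);z=d
    p=np.array([(u-K[0,2])/K[0,0]*z,(v-K[1,2])/K[1,1]*z,z])
    return np.array(c["R"]).T@(p-np.array(c["t"]))
def cloud(cam,d):
    c=camera_info(cam);K=np.array(c["mtx"])
    v,u=np.mgrid[:384,:512]
    p=np.stack([(u-K[0,2])/K[0,0]*d,(v-K[1,2])/K[1,1]*d,d],-1)
    return (p-np.array(c["t"]))@np.array(c["R"])
def save(n,im): cv2.imwrite("pics/"+n,im[:,:,::-1])
E
python3 - <<'E'
from h import *
s=read_state();print({k:np.round(v,3).tolist() for k,v in s.items()})
out=[]
for c in("top","side"):
    i,d=snapshot(c);out.append(i);np.save(c+".npy",d);save(c+"0.png",i)
    ci=camera_info(c);print(c,np.round(ci["mtx"],1).tolist(),np.round(-np.array(ci["R"]).T@ci["t"],3),np.round(ci["R"],2).tolist())
    P=cloud(c,d)
    for n in("guide_pin","clip","bush","rubber_pad","choke","fibre_washer","clamp_plate","tape_roll"):
        for r in spot_in(c,n)[:2]:
            u,v,w,h=r["extent"];dd=d[int(v),int(u)]
            print(c,n,round(r["conf"],2),np.round(r["extent"],0),np.round(world(c,dd,u,v),3) if dd>0 else None)
E
```

```text
{'t': 0.0, 'joints': [-1.417, 0.053, 1.614, 0.0, 1.476, -0.119], 'joint_velocities': [-0.001, -0.0, -0.001, 0.0, 0.001, 0.001], 'joint_torque': [-0.001, -39.369, -37.018, -0.0, 0.007, 0.0], 'eef_pos': [0.168, -0.601, 0.244], 'eef_rot': [-3.11, -0.427, 0.0], 'wrist_force': [-0.17, 0.15, -0.531], 'torque': [0.012, 0.02, -0.026], 'gripper_force': 0.0, 'opening': 0.085}
top [[497.2, 0.0, 253.5], [0.0, 497.2, 187.7], [0.0, 0.0, 1.0]] [0.278 0.06  1.273] [[-0.02, -1.0, -0.0], [-0.98, 0.02, -0.21], [0.21, -0.0, -0.98]]
top guide_pin 0.44 [169. 155.   8.  12.] [0.623 0.265 0.072]
top clip 0.94 [174. 158.  38.  33.] [0.633 0.265 0.007]
top clip 0.21 [306. 221.  23.  22.] [ 0.46  -0.078 -0.004]
top rubber_pad 0.52 [306. 221.  22.  24.] [ 0.46  -0.078  0.003]
top choke 0.82 [211. 229.  28.  26.] [0.443 0.166 0.001]
top fibre_washer 0.66 [160. 222.  20.  22.] [0.465 0.297 0.003]
top fibre_washer 0.63 [211. 229.  24.  23.] [ 0.444  0.168 -0.001]
top clamp_plate 0.8 [352. 212.  21.  23.] [ 0.482 -0.199 -0.001]
top tape_roll 0.96 [259. 228.  28.  26.] [ 0.445  0.044 -0.002]
side [[374.3, 0.0, 254.7], [0.0, 374.3, 186.1], [0.0, 0.0, 1.0]] [0.259 0.764 0.443] [[-0.93, -0.38, 0.01], [-0.17, 0.39, -0.91], [0.34, -0.84, -0.42]]
side guide_pin 0.7 [170. 238.  15.  39.] [0.623 0.276 0.06 ]
side clip 0.83 [168. 255.  53.  45.] [0.64  0.268 0.01 ]
side bush 0.81 [225. 216.  65.  52.] [0.573 0.148 0.051]
side rubber_pad 0.78 [304. 204.  22.  13.] [ 0.455 -0.062  0.001]
side choke 0.78 [282. 251.  33.  28.] [0.434 0.187 0.025]
side choke 0.38 [169. 238.  11.  37.] [0.623 0.28  0.062]
side fibre_washer 0.77 [243. 295.  26.  20.] [ 0.465  0.299 -0.003]
side fibre_washer 0.73 [168. 239.  13.  39.] [0.627 0.278 0.057]
side clamp_plate 0.7 [308. 184.  18.   8.] [ 0.478 -0.188  0.001]
side tape_roll 0.86 [296. 225.  34.  26.] [0.437 0.072 0.017]
```

View pics/top0.png

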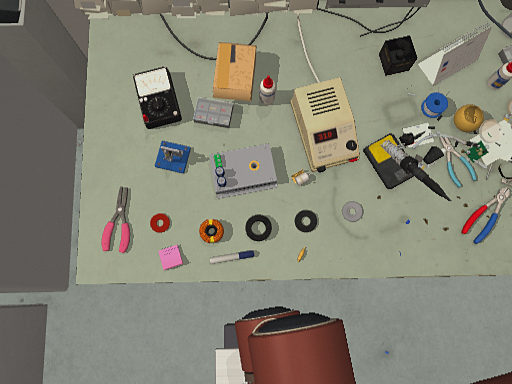

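View pics/side0.png

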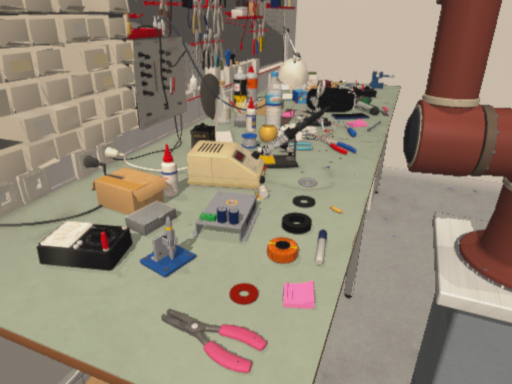

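The top view shows everything on the bench: washer (160,222), choke (211,229), tape (259,228), pad (306,221), clamp plate (352,212), clip (173,157), bush with its yellow ring (254,166). I'll enlarge the clip and bush area and work out the centres.

```bash
cat >> h.py <<'E'
def onplane(cam,u,v,z):
    c=camera_info(cam);K=np.array(c["mtx"]);R=np.array(c["R"]);C=-R.T@np.array(c["t"])
    r=R.T@np.linalg.inv(K)@np.array([u,v,1.]);return C+r*(z-C[2])/r[2]
def proj(cam,X):
    c=camera_info(cam);q=np.array(c["mtx"])@(np.array(c["R"])@np.array(X)+np.array(c["t"]));return q[:2]/q[2]
E
python3 - <<'E'
from h import *
i=cv2.imread("pics/top0.png");s=cv2.imread("pics/side0.png")
a=cv2.resize(i[135:200,145:285],None,fx=5.5,fy=5.5,interpolation=cv2.INTER_CUBIC)
b=np.hstack([cv2.resize(s[180:280,135:270],None,fx=2.9,fy=2.35,interpolation=cv2.INTER_CUBIC),
 cv2.resize(i[205:240,295:370],None,fx=5,fy=6.7,interpolation=cv2.INTER_CUBIC)])
print(a.shape,b.shape)
b=b[:,:770] if b.shape[1]>770 else b
o=np.zeros((a.shape[0]+b.shape[0]+2,800,3),np.uint8);o[:a.shape[0],:a.shape[1]]=a;o[a.shape[0]+2:,:b.shape[1]]=b;cv2.imwrite("pics/crop1.png",o[:600])
d=np.load("top.npy");P=cloud("top",d)
for n,(x0,x1,y0,y1) in dict(pin=(.58,.66,.23,.30),bush=(.5,.66,.0,.2)).items():
    m=(P[...,0]>x0)&(P[...,0]<x1)&(P[...,1]>y0)&(P[...,1]<y1)&(P[...,2]>.02);q=P[m]
    print(n,m.sum(),np.percentile(q[:,2],[5,25,50,75,95,100]).round(3))
    if n=="pin":
        h=q[q[:,2]>.065];print(len(h),h.mean(0).round(4)); print(cv2.minAreaRect(q[q[:,2]>.03][:,:2].astype(np.float32)))
    else:
        print(cv2.minAreaRect(q[(q[:,2]<.042)][:,:2].astype(np.float32)))
hsv=cv2.cvtColor(i,cv2.COLOR_BGR2HSV)
def blob(mask,u,v,r=20):
    m=np.zeros(mask.shape,np.uint8);m[v-r:v+r,u-r:u+r]=mask[v-r:v+r,u-r:u+r]
    n,l,st,c=cv2.connectedComponentsWithStats(m.astype(np.uint8));k=1+np.argmax(st[1:,4]);
    cs,_=cv2.findContours((l==k).astype(np.uint8),cv2.RETR_EXTERNAL,cv2.CHAIN_APPROX_NONE)
    e=cv2.fitEllipse(cs[0]) if len(cs[0])>5 else None
    return e,st[k]
S=hsv[...,1];V=hsv[...,2];H=hsv[...,0]
bg=np.abs(i.astype(int)-np.median(i[230:270,380:480].reshape(-1,3),0)).max(2)
for n,m,u,v,z in [("washer",(S>150),160,222,.005),("choke",bg>45,211,229,.012),("tape",bg>60,259,228,.019),("pad",bg>60,306,221,.006),("plate",bg>14,352,212,.003),("bush",(S>90)&(H<40)&(H>10),254,166,.034)]:
    e,st=blob(m.astype(np.uint8),u,v);p=onplane("top",*e[0],z);print(n,np.round(e[0],1),np.round(e[1],1),st,"world",p.round(4), "diam", np.round(np.array(e[1])*1.27/497*1e3))
E
```

```text
Traceback (most recent call last):
ValueError: all the input array dimensions except for the concatenation axis must match exactly, but along dimension 0, the array at index 0 has size 235 and the array at index 1 has size 234
```

```bash
cat > m.py <<'E'
from h import *
i=cv2.imread("pics/top0.png");s=cv2.imread("pics/side0.png")
a=cv2.resize(i[135:200,145:285],(770,358),interpolation=cv2.INTER_CUBIC)
b=np.hstack([cv2.resize(s[180:280,135:270],(317,235),interpolation=cv2.INTER_CUBIC),
 cv2.resize(i[205:240,295:370],(453,235),interpolation=cv2.INTER_CUBIC)])
cv2.imwrite("pics/crop1.png",np.vstack([a,b]))
d=np.load("top.npy");P=cloud("top",d)
for n,(x0,x1,y0,y1) in dict(pin=(.58,.66,.23,.30),bush=(.5,.66,.0,.2)).items():
    m=(P[...,0]>x0)&(P[...,0]<x1)&(P[...,1]>y0)&(P[...,1]<y1)&(P[...,2]>.02);q=P[m]
    print(n,m.sum(),np.percentile(q[:,2],[5,25,50,75,95,100]).round(3))
    if n=="pin":
        h=q[q[:,2]>.065];print(len(h),h.mean(0).round(4)); print(cv2.minAreaRect(q[q[:,2]>.03][:,:2].astype(np.float32)))
    else:
        print(cv2.minAreaRect(q[(q[:,2]<.042)][:,:2].astype(np.float32)))
hsv=cv2.cvtColor(i,cv2.COLOR_BGR2HSV)
def blob(mask,u,v,r=20):
    m=np.zeros(mask.shape,np.uint8);m[v-r:v+r,u-r:u+r]=mask[v-r:v+r,u-r:u+r]
    n,l,st,c=cv2.connectedComponentsWithStats(m.astype(np.uint8));k=1+np.argmax(st[1:,4]);
    cs,_=cv2.findContours((l==k).astype(np.uint8),cv2.RETR_EXTERNAL,cv2.CHAIN_APPROX_NONE)
    return cv2.fitEllipse(cs[0]),st[k]
S=hsv[...,1];V=hsv[...,2];H=hsv[...,0]
bg=np.abs(i.astype(int)-np.median(i[230:270,380:480].reshape(-1,3),0)).max(2)
for n,m,u,v,z in [("washer",(S>150),160,222,.005),("choke",bg>45,211,229,.012),("tape",bg>60,259,228,.019),("pad",bg>60,306,221,.006),("plate",bg>14,352,212,.003),("bush",(S>90)&(H<40)&(H>10),254,166,.034)]:
    e,st=blob(m.astype(np.uint8),u,v,14);p=onplane("top",*e[0],z);print(n,np.round(e[0],1),np.round(e[1],1),st,"world",p.round(4), "diam", np.round(np.array(e[1])*1.27/497*1e3))
m=((H>100)&(H<120)&(S>140)).astype(np.uint8);m[:140]=0;m[175:]=0;m[:,:150]=0;m[:,195:]=0
q=np.array([onplane("top",u,v,.01)[:2] for v,u in np.argwhere(m)],np.float32);print("base",cv2.minAreaRect(q))
E
python3 m.py
```

```text
pin 175 [0.028 0.049 0.058 0.063 0.095 0.108]
33 [0.625  0.2694 0.0876]
((0.6324672698974609, 0.27010342478752136), (0.050211355090141296, 0.031126217916607857), 75.17007446289062)
bush 2397 [0.03  0.033 0.035 0.037 0.059 0.071]
((0.5981619954109192, 0.08391591161489487), (0.10249991714954376, 0.16017748415470123), 9.934062004089355)
washer [159.6 222.5] [17.5 18.8] [150 214  20  18 245] world [0.4632 0.2992 0.005 ] diam [45. 48.]
choke [211.7 231. ] [23.4 26. ] [199 219  26  24 484] world [0.4376 0.1649 0.012 ] diam [60. 67.]
tape [258.2 227.4] [25.7 26.2] [245 214  27  27 424] world [0.4434 0.0463 0.019 ] diam [66. 67.]
pad [305.6 220.6] [21.6 21.9] [295 210  22  22 344] world [ 0.4601 -0.076   0.006 ] diam [55. 56.]
plate [352.4 211. ] [20.2 21.5] [341 201  23  21 305] world [ 0.4831 -0.1983  0.003 ] diam [52. 55.]
bush [253.7 165.4] [9.4 9.7] [249 161  11  10  52] world [0.6022 0.0544 0.034 ] diam [24. 25.]
base ((0.6368324756622314, 0.26812943816185), (0.07930570840835571, 0.07262672483921051), 75.53361511230469)
```

View pics/crop1.png

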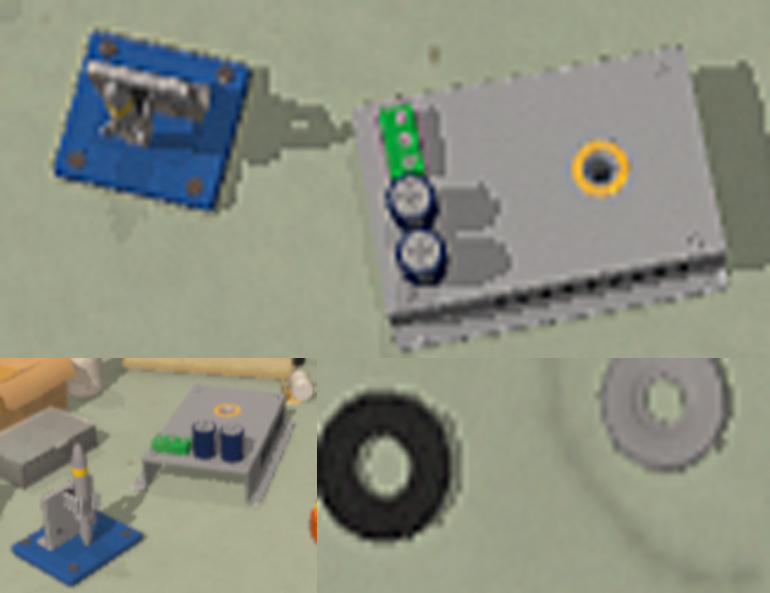

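The enlarged crop shows the bush hole at full-picture pixel (254,165). The clip mouth faces down-left in the picture, so clip x points about -14° in the world. Next I triangulate the pin's yellow band and the bush ring from both cameras.

```bash
cat >> h.py <<'E'
def tri(pa,pb):
    Ms=[]
    for n in("top","side"):
        c=camera_info(n);Ms.append(np.array(c["mtx"])@np.c_[c["R"],c["t"]])
    X=cv2.triangulatePoints(Ms[0],Ms[1],np.array(pa,float),np.array(pb,float))[:,0];return X[:3]/X[3]
def yb(im,box,Smin=90):
    h=cv2.cvtColor(im,cv2.COLOR_RGB2HSV);m=(h[...,1]>Smin)&(h[...,0]<36)&(h[...,0]>14)
    z=np.zeros_like(m);a,b,c,d=box;z[c:d,a:b]=m[c:d,a:b];w=z*1.;v,u=np.nonzero(z);return (u.mean(),v.mean()),len(u),(u.min(),u.max(),v.min(),v.max())
def delta(x,y,z,heading):
    "row to reach from present pose: cm,cm,cm,deg (tool down)"
    s=read_state();R=Ro.from_rotvec(s["eef_rot"]);X=R.as_matrix()
    d=X.T@(np.array([x,y,z])-s["eef_pos"])*100
    h=np.degrees(np.arctan2(X[1,0],X[0,0]));t=(-(heading-h)+180)%360-180
    return np.round(d,2),round(t,1),"heading",round(h,1),"tilt",np.round(X[:,2],3)
E
python3 - <<'E'
from h import *
i=cv2.imread("pics/top0.png")[:,:,::-1].copy();s=cv2.imread("pics/side0.png")[:,:,::-1].copy()
a=yb(i,(160,180,145,162),70);b=yb(s,(160,180,225,245));print("pin",a,b,tri(a[0],b[0]).round(4))
a=yb(i,(245,265,155,175));b=yb(s,(222,242,195,212));print("bush",a,b,tri(a[0],b[0]).round(4))
for n in("top",):print(onplane("top",*a[0],.034),onplane("side",*b[0],.034))
E
```

```text
pin ((np.float64(167.0), np.float64(153.88888888888889)), 9, (np.int64(165), np.int64(169), np.int64(152), np.int64(155))) ((np.float64(168.19230769230768), np.float64(228.1153846153846)), 26, (np.int64(165), np.int64(171), np.int64(226), np.int64(230))) [0.6266 0.2712 0.076 ]
bush ((np.float64(253.67307692307693), np.float64(165.5)), 52, (np.int64(249), np.int64(259), np.int64(161), np.int64(170))) ((np.float64(230.94117647058823), np.float64(201.97058823529412)), 34, (np.int64(226), np.int64(236), np.int64(200), np.int64(204))) [0.6031 0.0547 0.032 ]
[0.60184141 0.05447983 0.034     ] [0.60284125 0.05793422 0.034     ]
```

```bash
python3 -c "
from h import *
print(delta(.628,.270,.20,76))"
```

```text
(array([ 67.75, -71.58,   4.53]), np.float64(-60.4), 'heading', np.float64(15.6), 'tilt', array([-0., -0., -1.]))
```

carry_out --pt "3.4 -3.6 0.2 -7.5 0" --pt "6.8 -7.2 0.4 -15 0" --pt "10.2 -10.7 0.6 -22.5 0" --pt "13.6 -14.3 0.8 -30 0" --pt "17 -17.9 1 -37.5 0" --pt "20.4 -21.5 1.2 -45 0" --pt "23.8 -25.1 1.4 -52.5 0" --pt "27.2 -28.6 1.6 -60.4 0" --grip_force 100

```text
t: 1.7
eef_pos: [0.3538, -0.2514, 0.2295]
eef_rot: [2.469, 1.94, 0.0]
wrist_force: [1.1, -0.6, 0.1]
opening: 0.0853
gripper_force: 0.0
```

```bash
python3 -c "
from h import *
print(delta(.628,.270,.20,76))"
```

```text
(array([57.15, 14.31,  2.94]), np.float64(0.3), 'heading', np.float64(76.3), 'tilt', array([ 0.001, -0.001, -1.   ]))
```

carry_out --pt "4.8 1.2 0.3 0 0" --pt "9.6 2.4 0.6 0 0" --pt "14.3 3.6 0.8 0 0" --pt "19.1 4.8 1 0 0" --pt "23.9 6 1.3 0 0" --pt "28.7 7.2 1.5 0 0" --pt "33.5 8.4 1.8 0 0" --pt "38.2 9.6 2 0 0"

```text
t: 2.5
eef_pos: [0.5393, 0.0966, 0.2093]
eef_rot: [2.474, 1.935, 0.001]
wrist_force: [0.3, -0.7, 0.8]
opening: 0.0853
gripper_force: 0.0
```

```bash
python3 -c "
from h import *
print(delta(.628,.270,.14,76))"
```

```text
(array([18.96,  4.43,  6.94]), np.float64(0.1), 'heading', np.float64(76.1), 'tilt', array([ 0.001, -0.   , -1.   ]))
```

carry_out --pt "4.7 1.1 1 0 0" --pt "9.5 2.2 2 0 0" --pt "14.2 3.3 3 0 0" --pt "19 4.4 4 0 0" --pt "19 4.4 6 0 0" --pt "19 4.4 6.9 0 0" --pt "19 4.4 6.9 0 0" --pt "19 4.4 6.9 0 0"

```text
t: 3.3
eef_pos: [0.6272, 0.2673, 0.1408]
eef_rot: [2.476, 1.933, 0.0]
wrist_force: [0.4, -0.0, 0.2]
opening: 0.0855
gripper_force: 0.0
```

Run:
```python
from h import *
print(delta(.628,.270,.08,76))
i,_=snapshot("top");s,_=snapshot("side")
a=cv2.resize(i[110:190,120:226],(395,298),interpolation=cv2.INTER_CUBIC)
b=cv2.resize(s[170:290,100:260],(395,298),interpolation=cv2.INTER_CUBIC)
save("c2.png",np.hstack([a,b]))
```

```text
(array([0.28, 0.01, 6.08]), np.float64(-0.0), 'heading', np.float64(76.0), 'tilt', array([ 0.,  0., -1.]))
```

View pics/c2.png

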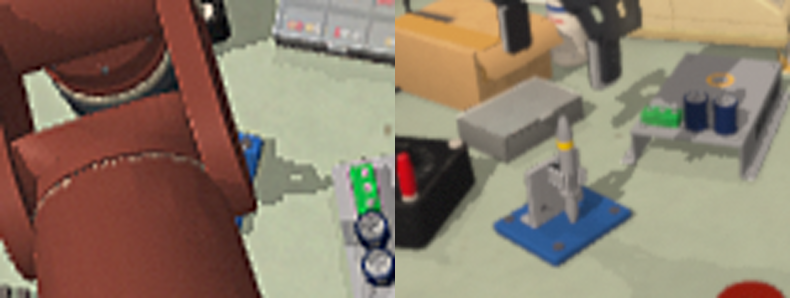

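The side view shows the fingers at crop pixels (512,30) and (603,60), with the pin between and below them at (566,150). I can go down.

carry_out --pt "0.3 0 3 0 0" --pt "0.3 0 6 0 0" --pt "0.3 0 6.1 0 0.4" --pt "0.3 0 6.1 0 0.7" --pt "0.3 0 6.1 0 1" --pt "0.3 0 6.1 0 1" --pt "0.3 0 6.1 0 1" --pt "0.3 0 6.1 0 1" --grip_force 100

```text
t: 4.2
eef_pos: [0.6277, 0.2718, 0.0814]
eef_rot: [-2.474, -1.934, -0.0]
wrist_force: [-5.8, 0.5, 6.4]
opening: 0.0088
gripper_force: 97.8
```

Run:
```python
from h import *
s,_=snapshot("side");print({k:np.round(v,3).tolist() for k,v in read_state().items()})
save("c3.png",cv2.resize(s[180:280,120:220],(600,600),interpolation=cv2.INTER_CUBIC))
```

```text
{'t': 4.25, 'joints': [0.299, 0.328, 1.584, 0.001, 1.229, 0.543], 'joint_velocities': [0.0, -0.001, 0.0, -0.003, -0.001, -0.0], 'joint_torque': [-1.808, -44.097, -32.908, -0.466, -1.329, -0.008], 'eef_pos': [0.628, 0.272, 0.081], 'eef_rot': [-2.474, -1.934, -0.0], 'wrist_force': [-5.926, 0.497, 6.872], 'torque': [0.058, 0.842, -0.055], 'gripper_force': 97.763, 'opening': 0.009}
```

View pics/c3.png

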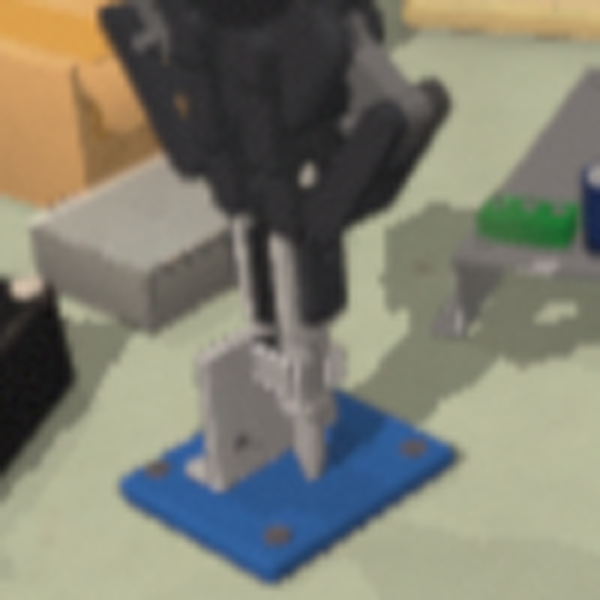

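The pin's body is at crop (315,400). The light strip at (297,290), where the yellow band should be, has no yellow on it, and the opening of 8.8 mm doesn't fit a 12 mm shank. I'll check the depths there.

Run:
```python
from h import *
s,d=snapshot("side")
P=cloud("side",d)
p=np.array(read_state()["eef_pos"]);print("tcp proj",proj("side",p),"grasp",proj("side",p+[0,0,.005]),"z+.02",proj("side",p+[0,0,.02]))
for v in (222,226,230,234,238,244,250):
    print(v,[(u,tuple(s[v,u]),*np.round((P[v,u]-p)*1e3).astype(int)) for u in range(160,178,2)])
```

```text
tcp proj [168.46519003 226.02532288] grasp [168.22553324 223.69029423] z+.02 [167.49762304 216.59810555]
222 [(160, (np.uint8(158), np.uint8(151), np.uint8(143)), np.int64(10), np.int64(11), np.int64(12)), (162, (np.uint8(44), np.uint8(41), np.uint8(42)), np.int64(7), np.int64(9), np.int64(12)), (164, (np.uint8(61), np.uint8(58), np.uint8(56)), np.int64(7), np.int64(3), np.int64(8)), (166, (np.uint8(159), np.uint8(152), np.uint8(144)), np.int64(-7), np.int64(15), np.int64(18)), (168, (np.uint8(109), np.uint8(106), np.uint8(101)), np.int64(-7), np.int64(10), np.int64(16)), (170, (np.uint8(52), np.uint8(49), np.uint8(51)), np.int64(-14), np.int64(13), np.int64(19)), (172, (np.uint8(40), np.uint8(40), np.uint8(42)), np.int64(-16), np.int64(10), np.int64(18)), (174, (np.uint8(44), np.uint8(44), np.uint8(47)), np.int64(-16), np.int64(4), np.int64(15)), (176, (np.uint8(53), np.uint8(52), np.uint8(50)), np.int64(-17), np.int64(-1), np.int64(12))]
226 [(160, (np.uint8(152), np.uint8(145), np.uint8(138)), np.int64(10), np.int64(11), np.int64(4)), (162, (np.uint8(60), np.uint8(56), np.uint8(56
[... 4315 characters left out ...]
, np.int64(6), np.int64(-54)), (164, (np.uint8(115), np.uint8(110), np.uint8(107)), np.int64(15), np.int64(2), np.int64(-56)), (166, (np.uint8(115), np.uint8(110), np.uint8(106)), np.int64(14), np.int64(-3), np.int64(-59)), (168, (np.uint8(124), np.uint8(119), np.uint8(114)), np.int64(3), np.int64(5), np.int64(-50)), (170, (np.uint8(151), np.uint8(145), np.uint8(139)), np.int64(-3), np.int64(6), np.int64(-48)), (172, (np.uint8(119), np.uint8(114), np.uint8(110)), np.int64(-4), np.int64(3), np.int64(-50)), (174, (np.uint8(97), np.uint8(99), np.uint8(107)), np.int64(9), np.int64(-22), np.int64(-70)), (176, (np.uint8(51), np.uint8(72), np.uint8(106)), np.int64(8), np.int64(-27), np.int64(-73))]
```

Depth shows the light strips are the finger pads, with their edges 11 mm out from the TCP and the tips about 10 mm ahead of it. So the pin is centred between them, and I pull.

carry_out --pt "0 -0.7 0 0 1" --pt "0 -1.4 0 0 1" --pt "0 -2.1 0 0 1" --pt "0 -2.8 0 0 1" --pt "0 -3.6 0 0 1" --pt "0 -4.5 0 0 1" --pt "0 -5.5 0 0 1" --pt "0 -5.5 0 0 1"

```text
t: 5.1
eef_pos: [0.572, 0.2846, 0.0779]
eef_rot: [-2.473, -1.935, 0.005]
wrist_force: [-0.1, 0.7, -0.2]
opening: 0.0085
gripper_force: 99.0
```

Run:
```python
from h import *
s,_=snapshot("side")
save("c4.png",cv2.resize(s[180:280,120:260],(700,500),interpolation=cv2.INTER_CUBIC))
```

```text
(no output)
```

View pics/c4.png

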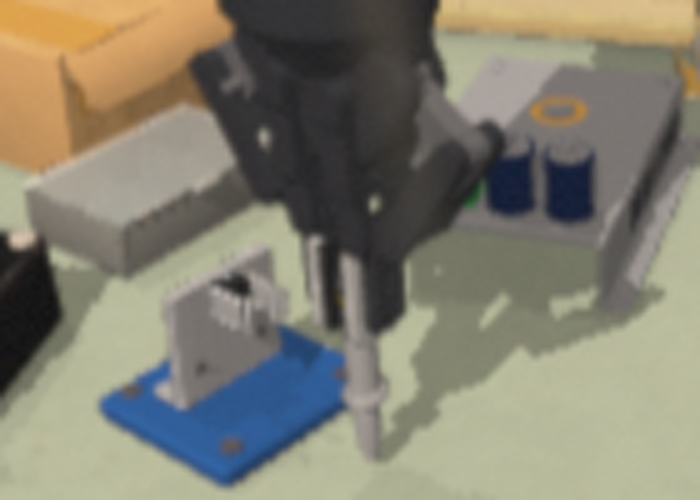

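The pin is out of the clip and upright in the gripper, with its tip at crop (372,455). I lift and carry it over the bush.

```bash
python3 -c "
from h import *
print(delta(.6025,.0555,.15,76))"
```

```text
(array([-21.53,   8.35,  -7.16]), np.float64(0.1), 'heading', np.float64(76.1), 'tilt', array([-0.002, -0.001, -1.   ]))
```

carry_out --pt "0 0 -4 0 1" --pt "-1 0.4 -7.2 0 1" --pt "-5 2 -7.2 0 1" --pt "-9.5 3.7 -7.2 0 1" --pt "-14 5.5 -7.2 0 1" --pt "-18.5 7.2 -7.2 0 1" --pt "-21.5 8.3 -7.2 0 1" --pt "-21.5 8.3 -7.2 0 1"

```text
t: 5.95
eef_pos: [0.6037, 0.0517, 0.1513]
eef_rot: [2.479, 1.928, -0.001]
wrist_force: [-0.3, 0.9, 0.2]
opening: 0.0087
gripper_force: 99.0
```

Run:
```python
from h import *
s,d=snapshot("side");P=cloud("side",d);print(delta(.6025,.0555,.15,76))
p=np.array(read_state()["eef_pos"])
save("c5.png",cv2.resize(s[120:220,170:290],(720,600),interpolation=cv2.INTER_CUBIC))
for z in(-.071,-.043,-.02,0):print(z,proj("side",p+[0,0,z]).round(1))
print("bush",proj("side",[.603,.0555,.034]))
m=(np.hypot(*(P[...,:2]-p[:2]).transpose(2,0,1))<.025)&(P[...,2]<p[2]-.012)&(P[...,2]>.045)
for lo in range(45,140,6):
    q=P[m&(P[...,2]>lo/1e3)&(P[...,2]<lo/1e3+.006)]
    if len(q)>2:print(lo,len(q),((q.mean(0)-p)*1e3).round(1))
```

```text
(array([ 0.15, -0.14,  0.12]), np.float64(-0.2), 'heading', np.float64(75.8), 'tilt', array([-0.,  0., -1.]))
-0.071 [231.2 183.4]
-0.043 [230.9 172.3]
-0.02 [230.8 162.9]
0 [230.6 154.6]
bush [231.32401741 201.52015276]
81 7 [ -1.7   2.6 -66.7]
87 9 [ -2.5   2.7 -61. ]
93 12 [ -1.7   2.3 -54.9]
99 9 [ -0.5   2.2 -49.9]
105 17 [ -2.4   4.9 -42.4]
111 11 [ -2.    3.7 -37.6]
117 13 [ -2.5   3.2 -31.7]
123 13 [ -1.8   3.6 -25.5]
129 10 [ -2.4   3.7 -19.7]
135 17 [ -3.2   3.7 -13.7]
```

View pics/c5.png

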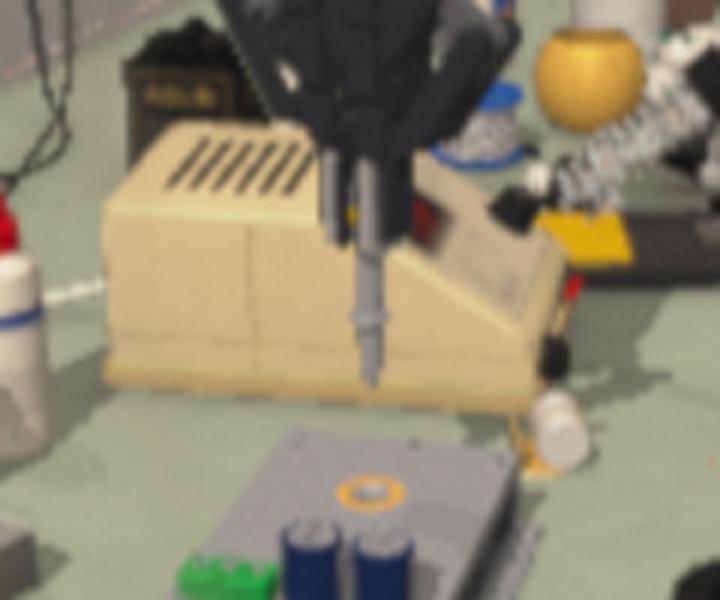

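The pin hangs vertical, tip at crop (371,385), straight above the bush hole at (371,493). Lowering.

carry_out --pt "0.1 -0.1 2 0 1" --pt "0.1 -0.1 3.6 0 1" --pt "0.1 -0.1 4.4 0 1" --pt "0.1 -0.1 4.9 0 1" --pt "0.1 -0.1 5.4 0 1" --pt "0.1 -0.1 5.8 0 1" --pt "0.1 -0.1 6.2 0 1" --pt "0.1 -0.1 6.2 0 1"

```text
t: 6.8
eef_pos: [0.6031, 0.056, 0.0889]
eef_rot: [2.473, 1.934, -0.0]
wrist_force: [3.0, -5.1, 0.6]
opening: 0.009
gripper_force: 98.9
```

carry_out --pt "-0.1 0.1 0.3 0 1" --pt "-0.1 0.1 0.6 0 1" --pt "-0.1 0.1 0.8 0 1" --pt "-0.1 0.1 1.0 0 1" --pt "-0.1 0.1 1.2 0 1" --pt "-0.1 0.1 1.3 0 1" --pt "-0.1 0.1 1.4 0 1" --pt "-0.1 0.1 1.4 0 1"

```text
t: 7.6
eef_pos: [0.6036, 0.0555, 0.0777]
eef_rot: [2.475, 1.935, -0.001]
wrist_force: [-5.0, -4.5, 13.6]
opening: 0.0087
gripper_force: 101.1
```

carry_out --pt "0 0 0 0 0.6" --pt "0 0 0 0 0.3" --pt "0 0 0 0 0" --pt "0 0 0 0 0" --pt "0 0 -3 0 0" --pt "0 0 -7 0 0" --pt "0 0 -11 0 0" --pt "0 0 -13 0 0"

```text
t: 8.4
eef_pos: [0.6047, 0.0559, 0.2096]
eef_rot: [2.473, 1.933, 0.007]
wrist_force: [1.2, -0.1, 0.7]
opening: 0.0853
gripper_force: 0.0
```

Run:
```python
from h import *
s,d=snapshot("side");print(delta(.460,-.076,.20,0),read_state()["joints"])
save("c6.png",cv2.resize(s[150:230,190:270],(500,500),interpolation=cv2.INTER_CUBIC))
print([proj("side",[.6036,.0555,z]).round(1) for z in(.034,.038,.098)])
```

```text
(array([-16.32, -11.  ,   1.1 ]), np.float64(76.0), 'heading', np.float64(76.0), 'tilt', array([ 0.01,  0.  , -1.  ])) [-3.05228562e-02  3.01186301e-02  1.69151463e+00  5.50930259e-04
  1.41028904e+00  2.12975934e-01]
[array([231.1, 201.5]), array([231.1, 200. ]), array([230.6, 176.7])]
```

View pics/c6.png

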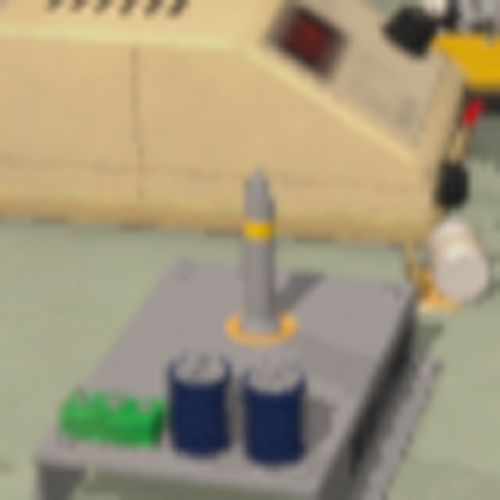

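The pin stands seated and upright in the bush, its top at crop (258,172), matching the predicted row 177. Next the rubber pad.

carry_out --pt "-4 -2.7 0.3 0 0.25" --pt "-8 -5.5 0.6 0 0.25" --pt "-12 -8.1 1 0 0.25" --pt "-16 -10.8 1 0 0.25" --pt "-16.2 -10.8 4 0 0.25" --pt "-16.2 -10.8 8 0 0.25" --pt "-16.2 -10.8 10 0 0.25" --pt "-16.2 -10.8 10 0 0.25" --grip_force 40

```text
t: 9.25
eef_pos: [0.4559, -0.0744, 0.1007]
eef_rot: [-2.469, -1.93, 0.007]
wrist_force: [-0.4, 0.4, -0.9]
opening: 0.0642
gripper_force: 0.0
```

```bash
cat >> h.py <<'E'
def tips(thr=.02):
    s,d=snapshot("side");P=cloud("side",d);st=read_state();p=st["eef_pos"]
    X=Ro.from_rotvec(st["eef_rot"]).as_matrix();L=(P-p)@X
    m=(abs(L[...,0])<.014)&(abs(L[...,1])<.06)&(L[...,2]>-.03)&(L[...,2]<.03)&(P[...,2]>thr)&(d>0)
    for sg in(-1,1):
        q=L[m&(L[...,1]*sg>.005)];print("finger",sg,len(q),(np.percentile(q[:,2],[50,90,97,100])*1e3).round(1) if len(q) else "", "opening",round(st["opening"],4))
    return s
E
python3 - <<'E'
from h import *
s=tips();print(delta(.4616,-.075,.05,76))
save("c7.png",cv2.resize(s[150:230,260:360],(600,480),interpolation=cv2.INTER_CUBIC))
h=cv2.cvtColor(s,cv2.COLOR_RGB2HSV)
m=(h[...,2]<75).astype(np.uint8);m[:197]=0;m[213:]=0;m[:,:285]=0;m[:,322:]=0
cs,_=cv2.findContours(m,cv2.RETR_EXTERNAL,cv2.CHAIN_APPROX_NONE);c=max(cs,key=len);e=cv2.fitEllipse(c);print(e,onplane("side",*e[0],.004))
E
```

```text
finger -1 116 [-9.4  4.4  8.9 10.7] opening 0.0639
finger 1 118 [-10.1   6.8   9.9  12.1] opening 0.0639
(array([0.08, 0.41, 5.31]), np.float64(0.0), 'heading', np.float64(76.0), 'tilt', array([-0.004,  0.002, -1.   ]))
((303.5847473144531, 201.3673553466797), (9.459297180175781, 22.12870216369629), 94.05680847167969) [ 0.45948341 -0.06976281  0.004     ]
```

View pics/c7.png

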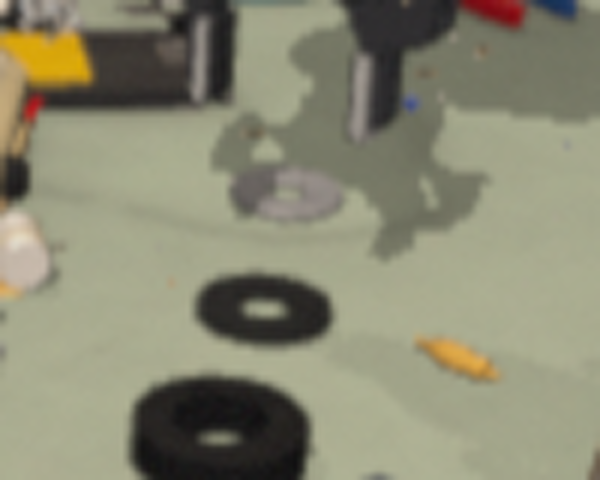

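The fingers (crop 210,60 and 360,90) straddle the direction of the pad at crop (264,309), with the tips 10 mm ahead of the TCP. Down and grip.

carry_out --pt "0.2 0.3 4 0 0.25" --pt "0.2 0.3 7.5 0 0.25" --pt "0.2 0.3 8.7 0 0.25" --pt "0.2 0.3 9.1 0 0.25" --pt "0.2 0.3 9.1 0 0.25" --pt "0.2 0.3 9.1 0 0.6" --pt "0.2 0.3 9.1 0 0.8" --pt "0.2 0.3 9.1 0 0.8" --grip_force 30

```text
t: 10.1
eef_pos: [0.4666, -0.0755, 0.02]
eef_rot: [2.47, 1.931, 0.006]
wrist_force: [-0.1, -0.1, 13.3]
opening: 0.0208
gripper_force: 6.6
```

The fingers rode up over the pad: only 3 mm of slack, and the arm had not settled. I open fully, rise and look again.

carry_out --pt "0 0 -2 0 0" --pt "0 0 -6 0 0" --pt "0 0 -8 0 0" --pt "0 0 -8 0 0" --pt "0 0 -8 0 0" --pt "0 0 -8 0 0" --pt "0 0 -8 0 0" --pt "0 0 -8 0 0"

```text
t: 10.9
eef_pos: [0.4619, -0.074, 0.0931]
eef_rot: [-2.474, -1.934, 0.002]
wrist_force: [-0.2, 0.5, -0.5]
opening: 0.0859
gripper_force: 0.0
```

```bash
cat >> h.py <<'E'
def darkring(s,box,z,thr=75):
    h=cv2.cvtColor(s,cv2.COLOR_RGB2HSV);m=np.zeros((384,512),np.uint8);a,b,c,d=box
    m[c:d,a:b]=h[c:d,a:b,2]<thr
    cs,_=cv2.findContours(m,cv2.RETR_EXTERNAL,cv2.CHAIN_APPROX_NONE);c=max(cs,key=len);e=cv2.fitEllipse(c);return np.round(e[0],1),np.round(e[1],1),onplane("side",*e[0],z)
E
python3 - <<'E'
from h import *
s=tips();print(read_state()["eef_pos"])
print(darkring(s,(285,322,195,213),.004))
save("c8.png",s[150:230,260:360])
E
```

```text
finger -1 90 [-16.3  -3.9   0.4   1.6] opening 0.0856
finger 1 86 [-15.   -2.2   0.6   3.3] opening 0.0856
[ 0.46208491 -0.0740917   0.09328385]
(array([303.4, 201.1]), array([10. , 21.5]), array([ 0.4603787 , -0.07105191,  0.004     ]))
```

carry_out --pt "0 0 4 0 0.05" --pt "0 0 7 0 0.05" --pt "0 0 7.9 0 0.05" --pt "0 0 7.9 0 0.05" --pt "0 0 7.9 0 0.05" --pt "0 0 7.9 0 0.25" --pt "0 0 7.9 0 0.45" --pt "0 0 7.9 0 0.45" --grip_force 30

```text
t: 11.75
eef_pos: [0.464, -0.0747, 0.0175]
eef_rot: [2.474, 1.934, 0.002]
wrist_force: [-2.8, 0.9, 7.2]
opening: 0.0468
gripper_force: 3.8
```

carry_out --pt "0 0 -2 0 0" --pt "0 0 -2.5 0 0" --pt "0 0 -2.5 0 0" --pt "0 0 -1 0 0.05" --pt "0 0 0.5 0 0.05" --pt "0 0 0.5 0 0.05" --pt "0 0 0.5 0 0.05" --pt "0 0 0.5 0 0.05"

```text
t: 12.55
eef_pos: [0.4631, -0.0744, 0.0108]
eef_rot: [2.474, 1.934, 0.001]
wrist_force: [0.2, 0.2, 0.5]
opening: 0.0808
gripper_force: 0.0
```

Run:
```python
from h import *
s,_=snapshot("side");print(read_state()["eef_pos"],read_state()["opening"])
save("c9.png",cv2.resize(s[160:230,255:355],(700,490),interpolation=cv2.INTER_CUBIC))
```

```text
[ 0.46328163 -0.07446815  0.0110096 ] 0.08118248706946701
```

View pics/c9.png

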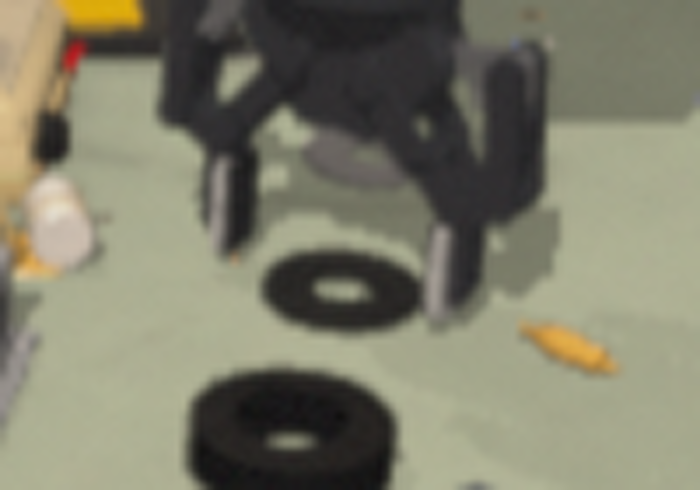

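The fingers straddle the pad, which sits a few mm nearer the right finger (ring at crop 343,290; finger tips 225,240 and 440,310). Closing from here.

carry_out --pt "0.2 -0.2 0 0 0.15" --pt "0.2 -0.2 0 0 0.25" --pt "0.2 -0.2 0 0 0.35" --pt "0.2 -0.2 0 0 0.4" --pt "0.2 -0.2 0 0 0.4" --pt "0.2 -0.2 0 0 0.4" --pt "0.2 -0.2 0 0 0.4" --pt "0.2 -0.2 0 0 0.4" --grip_force 30

```text
t: 13.4
eef_pos: [0.4615, -0.0718, 0.0113]
eef_rot: [-2.475, -1.935, -0.0]
wrist_force: [-2.5, 0.7, 6.0]
opening: 0.0557
gripper_force: 30.4
```

carry_out --pt "0 0 -4 0 0.4" --pt "0 0 -8.5 0 0.4" --pt "0 0 -13 0 0.4" --pt "3.5 2.4 -13 0 0.4" --pt "7.5 5.2 -13 0 0.4" --pt "11.5 8 -13 0 0.4" --pt "15.5 10.6 -13 0 0.4" --pt "15.5 10.6 -13 0 0.4"

```text
t: 14.2
eef_pos: [0.6043, 0.0563, 0.1399]
eef_rot: [-2.471, -1.94, -0.002]
wrist_force: [-0.3, -0.7, 0.2]
opening: 0.0559
gripper_force: 31.9
```

Run:
```python
from h import *
print(delta(.6036,.0555,.14,76));s,_=snapshot("side");print(delta(.6036,.0555,.14,76),read_state()["opening"])
save("c10.png",cv2.resize(s[130:220,180:280],(600,540),interpolation=cv2.INTER_CUBIC))
```

```text
(array([-0.09, -0.05, -0.01]), np.float64(0.3), 'heading', np.float64(76.3), 'tilt', array([ 0.001,  0.001, -1.   ]))
(array([ 0.1 ,  0.08, -0.03]), np.float64(0.2), 'heading', np.float64(76.2), 'tilt', array([-0.001,  0.   , -1.   ])) 0.05551774134219827
```

View pics/c10.png

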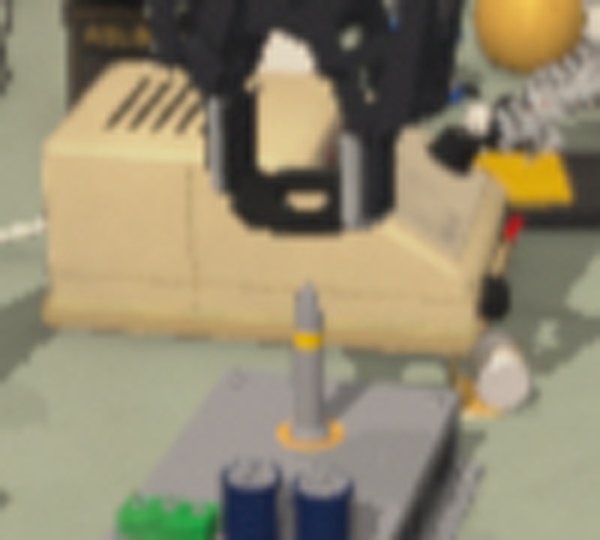

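The pad is held level at the fingertips, its hole at crop (308,200), with the pin nose at (307,288) below it.

Run:
```python
from h import *
print(proj("side",[.6036,.0555,.131]),onplane("side",231.3,163.3,.131)-[.6036,.0555,.131], proj("side",[.6036,.0555,.098]),read_state()["eef_pos"])
```

```text
[230.35323518 163.27146401] [-0.00202886 -0.00069464  0.        ] [230.6133742  176.67986861] [0.60258603 0.0547161  0.13967793]
```

carry_out --pt "0.1 0 2.5 0 0.4" --pt "0.1 0 5 0 0.4" --pt "0.1 0 7 0 0.4" --pt "0.1 0 8 0 0.4" --pt "0.1 0 8.6 0 0.4" --pt "0.1 0 8.6 0 0.4" --pt "0.1 0 8.6 0 0.4" --pt "0.1 0 8.6 0 0.4"

```text
t: 15.05
eef_pos: [0.6027, 0.0538, 0.0557]
eef_rot: [2.474, 1.934, 0.003]
wrist_force: [-0.5, -0.6, 0.5]
opening: 0.0558
gripper_force: 31.9
```

carry_out --pt "0 0 0 0 0.25" --pt "0 0 0 0 0.1" --pt "0 0 0 0 0" --pt "0 0 -2 0 0" --pt "0 0 -6 0 0" --pt "0 0 -10 0 0" --pt "0 0 -13 0 0" --pt "0 0 -13 0 0"

```text
t: 15.85
eef_pos: [0.6051, 0.0539, 0.1911]
eef_rot: [2.469, 1.931, 0.013]
wrist_force: [0.6, -1.7, 0.4]
opening: 0.0853
gripper_force: 0.0
```

Run:
```python
from h import *
s,d=snapshot("side");P=cloud("side",d);print(delta(.44,.166,.19,76))
save("c11.png",cv2.resize(np.hstack([s[160:230,190:270],s[220:290,250:320]]),(780,364),interpolation=cv2.INTER_CUBIC))
print(darkring(s,(210,255,190,213),.038,85))
m=(np.hypot(P[...,0]-.6036,P[...,1]-.0555)<.028)&(np.hypot(P[...,0]-.6036,P[...,1]-.0555)>.015)&(d>0);print(np.percentile(P[m][:,2],[5,25,50,75,95]).round(4))
# choke
h=cv2.cvtColor(s,cv2.COLOR_RGB2HSV);mm=np.zeros((384,512),np.uint8);mm[230:275,260:305]=(h[230:275,260:305,1]>130)
ys,xs=np.nonzero(mm);print("choke px",xs.min(),xs.max(),ys.min(),ys.max())
q=P[(mm>0)&(d>0)&(P[...,2]>.024)];print("choke top",len(q),q[:,:2].min(0),q[:,:2].max(0),(q[:,:2].min(0)+q[:,:2].max(0))/2,np.percentile(q[:,2],[50,95]))
```

```text
(array([  6.93, -18.58,  -0.31]), np.float64(0.0), 'heading', np.float64(76.0), 'tilt', array([ 0.006, -0.   , -1.   ]))
(array([232.2, 200.5]), array([11.3, 23.4]), array([0.59994479, 0.05673451, 0.038     ]))
[0.0354 0.0386 0.2644 0.282  0.2979]
choke px 267 297 237 262
choke top 295 [0.41109716 0.13955406] [0.46608269 0.19904809] [0.43858992 0.16930107] [0.02569512 0.02742171]
```

View pics/c11.png

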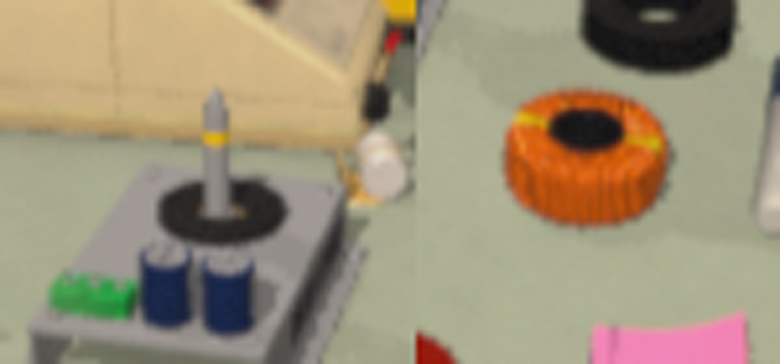

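The pad lies flat around the pin (crop 222,210). The choke is at crop (587,155), world about (0.440, 0.167). Moving to it.

carry_out --pt "1.7 -4.6 0 0 0" --pt "3.4 -9.2 0 0 0" --pt "5.1 -13.9 0 0 0" --pt "7 -18.5 0 0 0" --pt "7 -18.5 4 0 0" --pt "7 -18.5 9 0 0" --pt "7 -18.5 9 0 0" --pt "7 -18.5 9 0 0" --grip_force 60

```text
t: 16.7
eef_pos: [0.4377, 0.1662, 0.0928]
eef_rot: [-2.474, -1.933, 0.006]
wrist_force: [-0.8, -0.7, 1.3]
opening: 0.0854
gripper_force: 0.0
```

Run:
```python
from h import *
s,d=snapshot("side");print(delta(.44,.167,.02,76))
save("c12.png",cv2.resize(s[190:290,230:330],(500,500),interpolation=cv2.INTER_CUBIC))
```

```text
(array([0.06, 0.03, 7.5 ]), np.float64(0.0), 'heading', np.float64(76.0), 'tilt', array([ 0.,  0., -1.]))
```

View pics/c12.png

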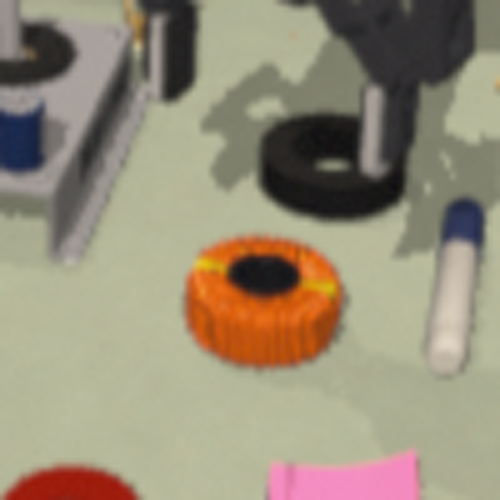

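The fingers straddle the choke, whose centre is at crop (265,300). I go down and grip, relying on numbers from here since only one view is left.

carry_out --pt "0 0 4 0 0" --pt "0 0 7 0 0" --pt "0 0 7.4 0 0" --pt "0 0 7.4 0 0" --pt "0 0 7.4 0 0.2" --pt "0 0 7.4 0 0.4" --pt "0 0 7.4 0 0.4" --pt "0 0 7.4 0 0.4" --grip_force 60

```text
t: 17.55
eef_pos: [0.4413, 0.1671, 0.0238]
eef_rot: [2.474, 1.934, 0.005]
wrist_force: [-3.9, 0.1, 10.0]
opening: 0.0602
gripper_force: 62.3
```

carry_out --pt "0 0 -4 0 0.4" --pt "0 0 -9 0 0.4" --pt "0 0 -13.5 0 0.4" --pt "-1.8 4.6 -13.5 0 0.4" --pt "-3.5 9.3 -13.5 0 0.4" --pt "-5.2 13.9 -13.5 0 0.4" --pt "-6.9 18.5 -13.5 0 0.4" --pt "-6.9 18.5 -13.5 0 0.4"

```text
t: 18.35
eef_pos: [0.606, 0.0513, 0.1561]
eef_rot: [2.477, 1.928, 0.003]
wrist_force: [0.0, 0.1, -1.5]
opening: 0.0599
gripper_force: 66.7
```

Run:
```python
from h import *
s,d=snapshot("side");s,d=snapshot("side");P=cloud("side",d);print(delta(.6036,.0555,.14,76))
st=read_state();p=np.array(st["eef_pos"]);h=cv2.cvtColor(s,cv2.COLOR_RGB2HSV)
m=(h[...,1]>130)&(h[...,0]<20)&(np.linalg.norm(P-p,axis=2)<.06)&(d>0)
v,u=np.nonzero(m);q=P[m];L=(q-p)@Ro.from_rotvec(st["eef_rot"]).as_matrix()*1e3
print(p,st["opening"],u.min(),u.max(),v.min(),v.max());print(np.percentile(L,[1,5,50,95,99],axis=0).round(1))
t=L[(L[:,2]<np.percentile(L[:,2],3)+4)];print("top face x range",t[:,0].min(),t[:,0].max())
# dark centre resin
save("c13.png",cv2.resize(s[130:230,180:280],(600,600),interpolation=cv2.INTER_CUBIC))
```

```text
(array([0.15, 0.07, 1.57]), np.float64(-0.1), 'heading', np.float64(75.9), 'tilt', array([-0.,  0., -1.]))
[0.6025228  0.05422939 0.1556722 ] 0.06020967871318395 217 243 148 166
[[-22.  -29.2  -3. ]
 [-14.9 -26.7  -2.6]
 [ 19.4  -6.7   2.8]
 [ 29.8  23.7  18.1]
 [ 31.   31.7  20.4]]
top face x range -26.665192944562772 29.270298366915853
```

carry_out --pt "0.15 0.05 1 0 0.4" --pt "0.15 0.05 2.5 0 0.4" --pt "0.15 0.05 3.2 0 0.4" --pt "0.15 0.05 4 0 0.4" --pt "0.15 0.05 4.8 0 0.4" --pt "0.15 0.05 5.6 0 0.4" --pt "0.15 0.05 6 0 0.4" --pt "0.15 0.05 6 0 0.4"

```text
t: 19.25
eef_pos: [0.6023, 0.0562, 0.0944]
eef_rot: [-2.474, -1.934, 0.002]
wrist_force: [-0.2, -0.4, -2.7]
opening: 0.0598
gripper_force: 66.7
```

carry_out --pt "0 0 1 0 0.4" --pt "0 0 1.8 0 0.4" --pt "0 0 2.5 0 0.4" --pt "0 0 2.9 0 0.4" --pt "0 0 2.9 0 0.4" --pt "0 0 2.9 0 0.4" --pt "0 0 2.9 0 0.4" --pt "0 0 2.9 0 0.4"

```text
t: 20.05
eef_pos: [0.6032, 0.0563, 0.0668]
eef_rot: [2.475, 1.935, 0.001]
wrist_force: [-0.1, -1.0, -1.7]
opening: 0.0599
gripper_force: 66.7
```

carry_out --pt "0 0 0.2 0 0.4" --pt "0 0 0.2 0 0.2" --pt "0 0 0.2 0 0" --pt "0 0 0.2 0 0" --pt "0 0 -3 0 0" --pt "0 0 -7 0 0" --pt "0 0 -12 0 0" --pt "0 0 -12 0 0"

```text
t: 20.85
eef_pos: [0.6078, 0.0562, 0.1963]
eef_rot: [2.467, 1.929, 0.02]
wrist_force: [0.6, 0.5, 0.5]
opening: 0.0855
gripper_force: 0.0
```

Run:
```python
from h import *
s,d=snapshot("side");P=cloud("side",d);h=cv2.cvtColor(s,cv2.COLOR_RGB2HSV)
a=np.array([.6036,.0555,.054])
m=(h[...,1]>130)&(h[...,0]<14)&(np.linalg.norm(P-a,axis=2)<.06)&(d>0);q=P[m]
print("choke",len(q),np.percentile(q,[1,50,99],axis=0).round(4).tolist(),(q.max(0)+q.min(0))/2)
m=(h[...,1]>140)&((h[...,0]<6)|(h[...,0]>172))&(np.hypot(P[...,0]-.464,P[...,1]-.3)<.04)&(d>0)
v,u=np.nonzero(m);print("washer px",u.min(),u.max(),v.min(),v.max(),onplane("side",(u.min()+u.max())/2,(v.min()+v.max())/2,.004),P[m].mean(0))
print(delta(.4645,.300,.10,76), read_state()["joints"])
# is pin visible above
m=(np.hypot(P[...,0]-.6036,P[...,1]-.0555)<.012)&(P[...,2]>.075)&(P[...,2]<.11);print("pin above",P[m].mean(0),P[m][:,2].max())
```

```text
choke 360 [[0.5728, 0.0347, 0.0391], [0.5935, 0.0775, 0.0603], [0.6269, 0.088, 0.0671]] [0.6010065  0.05863429 0.05247698]
washer px 230 257 284 303 [0.46251876 0.3038133  0.004     ] [0.46278395 0.30301723 0.00373599]
(array([ 20.23, -19.72,   9.09]), np.float64(0.0), 'heading', np.float64(76.0), 'tilt', array([ 0.011, -0.   , -1.   ])) [-2.97667912e-02  4.50892975e-02  1.71017430e+00 -1.61503965e-05
  1.37551056e+00  2.13942459e-01]
pin above [0.60121402 0.05920293 0.08560748] 0.09701824331086013
```

The choke is seated: it spans z 0.039 to 0.067. Next the washer.

carry_out --pt "3.4 -3.3 0 0 0" --pt "6.8 -6.6 0 0 0" --pt "10.2 -9.9 0 0 0" --pt "13.5 -13.2 0 0 0" --pt "16.9 -16.5 3 0 0" --pt "20.2 -19.7 6 0 0" --pt "20.2 -19.7 9 0 0" --pt "20.2 -19.7 9 0 0" --grip_force 30

```text
t: 21.7
eef_pos: [0.455, 0.299, 0.0897]
eef_rot: [-2.47, -1.937, 0.019]
wrist_force: [-0.8, -1.0, -1.8]
opening: 0.0854
gripper_force: 0.0
```

```bash
python3 -c "
from h import *
snapshot('side');snapshot('side');print(delta(.464,.3007,.0105,76))"
```

```text
(array([0.26, 0.39, 8.49]), np.float64(0.0), 'heading', np.float64(76.0), 'tilt', array([-0.002, -0.001, -1.   ]))
```

carry_out --pt "0.1 0.2 3 0 0" --pt "0.1 0.2 5.5 0 0.05" --pt "0.1 0.2 5.5 0 0.05" --pt "0.1 0.2 5.5 0 0.05" --pt "0.1 0.2 5.5 0 0.05" --pt "0.1 0.2 5.5 0 0.05" --pt "0.1 0.2 5.5 0 0.05" --pt "0.1 0.2 5.5 0 0.05"

```text
t: 22.6
eef_pos: [0.463, 0.3005, 0.0421]
eef_rot: [2.475, 1.935, 0.002]
wrist_force: [-0.6, 0.0, 0.1]
opening: 0.0809
gripper_force: 0.0
```

```bash
python3 -c "
from h import *
print(delta(.464,.3007,.0105,76))"
```

```text
(array([0.04, 0.09, 3.16]), np.float64(0.0), 'heading', np.float64(76.0), 'tilt', array([ 0.001,  0.001, -1.   ]))
```

carry_out --pt "0 0.1 2 0 0.05" --pt "0 0.1 3.2 0 0.05" --pt "0 0.1 3.2 0 0.05" --pt "0 0.1 3.2 0 0.2" --pt "0 0.1 3.2 0 0.35" --pt "0 0.1 3.2 0 0.5" --pt "0 0.1 3.2 0 0.5" --pt "0 0.1 3.2 0 0.5" --grip_force 30

```text
t: 23.4
eef_pos: [0.465, 0.3009, 0.0115]
eef_rot: [2.475, 1.935, 0.005]
wrist_force: [-1.3, -0.5, 5.7]
opening: 0.0481
gripper_force: 33.3
```

carry_out --pt "0 0 -5 0 0.5" --pt "0 0 -10 0 0.5" --pt "-2.5 2.4 -13 0 0.5" --pt "-6 5.7 -13 0 0.5" --pt "-9.4 9 -13 0 0.5" --pt "-12.8 12.2 -13 0 0.5" --pt "-16.2 15.4 -13 0 0.5" --pt "-19.5 18.5 -13 0 0.5"

```text
t: 24.2
eef_pos: [0.597, 0.0643, 0.1402]
eef_rot: [2.475, 1.934, 0.002]
wrist_force: [0.8, -0.1, 1.1]
opening: 0.0477
gripper_force: 31.2
```

carry_out --pt "-0.9 0.9 0 0 0.5" --pt "-0.9 0.9 0 0 0.5" --pt "-0.9 0.9 0 0 0.5" --pt "-0.9 0.9 0 0 0.5" --pt "-0.9 0.9 0 0 0.5" --pt "-0.9 0.9 0 0 0.5" --pt "-0.9 0.9 0 0 0.5" --pt "-0.9 0.9 0 0 0.5"

```text
t: 25.0
eef_pos: [0.6025, 0.0557, 0.1393]
eef_rot: [-2.475, -1.935, -0.0]
wrist_force: [-0.0, 0.2, -0.3]
opening: 0.0481
gripper_force: 31.2
```

```bash
cat >> h.py <<'E'
def held(red):
    s,d=snapshot("side");P=cloud("side",d);st=read_state();p=np.array(st["eef_pos"]);h=cv2.cvtColor(s,cv2.COLOR_RGB2HSV)
    L=(P-p)@Ro.from_rotvec(st["eef_rot"]).as_matrix()
    if red:m=(h[...,1]>120)&((h[...,0]<7)|(h[...,0]>170))
    else:m=(h[...,1]<50)&(h[...,2]>80)&(abs(L[...,1])<.024)
    m&=(np.linalg.norm(L,axis=2)<.045)&(L[...,2]>-.002)&(d>0)
    l=L[m]*1e3;print(len(l),"tool-frame mm",np.percentile(l,[2,10,50,90,98],axis=0).round(1).tolist(),(l.min(0)+l.max(0))/2)
    v,u=np.nonzero(m);print("px",u.min(),u.max(),v.min(),v.max());return s
E
python3 -c "
from h import *
print(delta(.6036,.0555,.14,76),read_state()['opening']);s=held(1);save('c14.png',s)"
```

```text
(array([ 0.01,  0.11, -0.07]), np.float64(0.1), 'heading', np.float64(76.1), 'tilt', array([-0.,  0., -1.])) 0.04806086981798568
115 tool-frame mm [[-17.9, -20.5, 6.0], [-11.9, -14.9, 7.2], [7.4, 4.1, 8.0], [22.0, 21.0, 9.2], [25.3, 24.4, 10.2]] [3.06175947 1.66685695 8.05381998]
px 220 235 159 168
```

carry_out --pt "0.1 0.1 1.5 0 0.5" --pt "0.1 0.1 2.5 0 0.5" --pt "0.1 0.1 3.2 0 0.5" --pt "0.1 0.1 3.8 0 0.5" --pt "0.1 0.1 4.4 0 0.5" --pt "0.1 0.1 5 0 0.5" --pt "0.1 0.1 5.3 0 0.5" --pt "0.1 0.1 5.3 0 0.5"

```text
t: 25.85
eef_pos: [0.6035, 0.056, 0.0857]
eef_rot: [-2.475, -1.934, 0.001]
wrist_force: [-0.2, -0.6, 0.3]
opening: 0.0478
gripper_force: 31.2
```

carry_out --pt "0 0 0.3 0 0.5" --pt "0 0 0.3 0 0.5" --pt "0 0 0.3 0 0.3" --pt "0 0 0.3 0 0.1" --pt "0 0 0 0 0" --pt "0 0 -3 0 0" --pt "0 0 -7 0 0" --pt "0 0 -10 0 0"

```text
t: 26.65
eef_pos: [0.6043, 0.056, 0.1889]
eef_rot: [2.474, 1.934, 0.003]
wrist_force: [1.3, 0.1, 0.5]
opening: 0.0857
gripper_force: 0.0
```

carry_out --pt "0 0 0 0 0" --pt "0 0 0 0 0" --pt "0 0 0 0 0" --pt "0 0 0 0 0" --pt "0 0 0 0 0" --pt "0 0 0 0 0" --pt "0 0 0 0 0" --pt "0 0 0 0 0"

```text
t: 27.45
eef_pos: [0.6038, 0.056, 0.1862]
eef_rot: [-2.475, -1.935, 0.0]
wrist_force: [0.4, -0.2, -0.5]
opening: 0.0856
gripper_force: 0.0
```

```bash
cat > chk.py <<'E'
from h import *
s,d=snapshot("side");P=cloud("side",d);h=cv2.cvtColor(s,cv2.COLOR_RGB2HSV)
r=np.hypot(P[...,0]-.6036,P[...,1]-.0555)
m=(h[...,1]>120)&((h[...,0]<5)|(h[...,0]>170))&(r<.045)&(d>0)&(P[...,2]<.12);q=P[m]
print("red",len(q),np.percentile(q,[2,50,98],axis=0).round(4).tolist())
A=np.c_[q[:,:2]-[.6036,.0555],np.ones(len(q))];print("plane",np.linalg.lstsq(A,q[:,2],rcond=None)[0].round(3))
d2=snapshot("top")[1];i=snapshot("top")[0]
b=spot_in("side","clamp_plate");print(b[:2])
u,v=b[0]["extent"][:2];print(onplane("side",u,v,.003),delta(.4845,-.197,.09,76),read_state()["joints"][[0,5]] if hasattr(read_state()["joints"],"shape") else read_state()["joints"])
save("c15.png",s)
E
python3 chk.py
```

```text
red 100 [[0.5812, 0.0409, 0.0695], [0.5985, 0.0647, 0.0715], [0.6239, 0.0804, 0.0727]]
plane [-0.014  0.008  0.071]
[{'extent': [231.6, 198.6, 31.2, 13.5], 'conf': 0.56}]
[ 0.63542601 -0.01318127  0.003     ] (array([-27.43,  -5.48,   9.63]), np.float64(0.0), 'heading', np.float64(76.0), 'tilt', array([ 0., -0., -1.])) [-0.03018066  0.21359203]
```

The washer lies flat at z 0.071. Next I locate the clamp plate.

Run:
```python
from h import *
print(onplane("side",307.8,182.2,.003))
for c in("side","top"):
    i,d=snapshot(c);P=cloud(c,d)
    bg=np.abs(i.astype(float)-[170,178,152]).max(2)
    u0,v0=proj(c,[.484,-.197,.003]);u0,v0=int(u0),int(v0)
    print(c,u0,v0,i[v0+25,u0],i[v0,u0+8])
    h=cv2.cvtColor(i,cv2.COLOR_RGB2HSV).astype(int)
    loc=h[v0-16:v0+17,u0-17:u0+18];m=(loc[...,1]<24).astype(np.uint8)
    n,l,st,_=cv2.connectedComponentsWithStats(m);k=1+np.argmax(st[1:,4]);x,y,w,hh,ar=st[k];print(w,hh,ar)
    cu,cv_=x+u0-17+(w-1)/2,y+v0-16+(hh-1)/2;print(cu,cv_,onplane(c,cu,cv_,.003))
```

```text
[ 0.48059386 -0.19122656  0.003     ]
side 307 181 [172 175 146] [145 139 131]
5 6 14
301.0 181.5 [ 0.49970908 -0.18820261  0.003     ]
top 351 210 [155 161 136] [164 157 153]
21 21 305
352.0 211.0 [ 0.48318988 -0.19729881  0.003     ]
```

carry_out --pt "-4.6 -0.9 0 0 0" --pt "-9.2 -1.8 0 0 0" --pt "-13.8 -2.8 0 0 0" --pt "-18.4 -3.7 0 0 0" --pt "-23 -4.7 3 0 0" --pt "-27.3 -5.6 6 0 0" --pt "-27.3 -5.6 10 0 0" --pt "-27.3 -5.6 13 0 0"

```text
t: 28.55
eef_pos: [0.4818, -0.1966, 0.0541]
eef_rot: [-2.477, -1.93, 0.001]
wrist_force: [0.1, 0.6, 0.0]
opening: 0.0852
gripper_force: 0.0
```

carry_out --pt "0 0 1 0 0.05" --pt "0 0 1 0 0.05" --pt "0 0 1 0 0.05" --pt "0 0 1 0 0.05" --pt "0 0 1 0 0.05" --pt "0 0 1 0 0.05" --pt "0 0 1 0 0.05" --pt "0 0 1 0 0.05"

```text
t: 29.35
eef_pos: [0.4837, -0.1954, 0.0466]
eef_rot: [2.475, 1.935, 0.0]
wrist_force: [0.0, 0.3, 0.0]
opening: 0.0813
gripper_force: 0.0
```

```bash
python3 -c "
from h import *
print(delta(.4835,-.1955,.0105,76))
s,_=snapshot('side');save('c16.png',cv2.resize(s[140:210,260:360],(700,490),interpolation=cv2.INTER_CUBIC))"
```

```text
(array([-0.01, -0.02,  3.61]), np.float64(0.0), 'heading', np.float64(76.0), 'tilt', array([ 0., -0., -1.]))
```

View pics/c16.png

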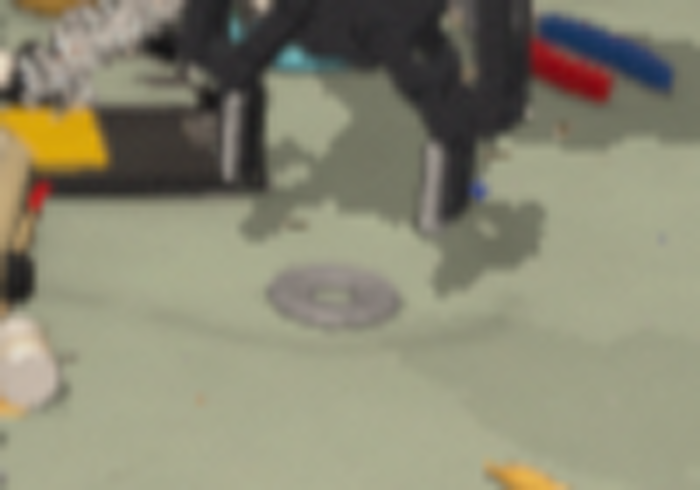

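The plate is at crop (334,296), between the fingers (235,180 and 435,225) once they are lowered. Down and grip.

carry_out --pt "0.1 0 2.5 0 0.05" --pt "0.1 0 3.6 0 0.05" --pt "0.1 0 3.7 0 0.05" --pt "0.1 0 3.7 0 0.2" --pt "0.1 0 3.7 0 0.35" --pt "0.1 0 3.7 0 0.5" --pt "0.1 0 3.7 0 0.5" --pt "0.1 0 3.7 0 0.5" --grip_force 40

```text
t: 30.2
eef_pos: [0.485, -0.1952, 0.0109]
eef_rot: [2.473, 1.933, 0.001]
wrist_force: [-0.5, 1.1, 5.7]
opening: 0.0515
gripper_force: 45.3
```

carry_out --pt "0 0 -5 0 0.5" --pt "0 0 -10 0 0.5" --pt "2.5 0.5 -13 0 0.5" --pt "7 1.4 -13 0 0.5" --pt "11.6 2.3 -13 0 0.5" --pt "16.2 3.2 -13 0 0.5" --pt "20.8 4.1 -13 0 0.5" --pt "25.4 5 -13 0 0.5"

```text
t: 31.0
eef_pos: [0.5939, 0.0419, 0.1391]
eef_rot: [2.475, 1.935, -0.0]
wrist_force: [0.9, -0.6, -0.6]
opening: 0.0513
gripper_force: 42.7
```

carry_out --pt "1.8 0.4 0 0 0.5" --pt "1.8 0.4 0 0 0.5" --pt "1.8 0.4 0 0 0.5" --pt "1.8 0.4 0 0 0.5" --pt "1.8 0.4 0 0 0.5" --pt "1.8 0.4 0 0 0.5" --pt "1.8 0.4 0 0 0.5" --pt "1.8 0.4 0 0 0.5"

```text
t: 31.8
eef_pos: [0.6018, 0.0561, 0.1394]
eef_rot: [2.476, 1.934, 0.0]
wrist_force: [0.1, 0.1, -0.7]
opening: 0.0516
gripper_force: 42.7
```

```bash
python3 -c "
from h import *
print(delta(.6036,.0555,.14,76),read_state()['opening']);s=held(0)"
```

```text
(array([-0.01,  0.18, -0.06]), np.float64(-0.0), 'heading', np.float64(76.0), 'tilt', array([ 0., -0., -1.])) 0.05157272953113197
129 tool-frame mm [[-21.2, -22.3, 5.5], [-14.8, -17.3, 5.9], [8.3, 2.4, 6.7], [22.7, 17.0, 8.7], [25.5, 21.9, 43.1]] [ 0.48569519 -0.0433397  24.9406004 ]
px 220 236 159 179
```

carry_out --pt "0.2 0.2 1.5 0 0.5" --pt "0.2 0.2 2.2 0 0.5" --pt "0.2 0.2 2.8 0 0.5" --pt "0.2 0.2 3.4 0 0.5" --pt "0.2 0.2 4 0 0.5" --pt "0.2 0.2 4.6 0 0.5" --pt "0.2 0.2 4.9 0 0.5" --pt "0.2 0.2 4.9 0 0.5"

```text
t: 32.65
eef_pos: [0.604, 0.0579, 0.0897]
eef_rot: [-2.475, -1.934, 0.001]
wrist_force: [-0.1, -0.9, -0.9]
opening: 0.0514
gripper_force: 42.6
```

carry_out --pt "0 0 0.4 0 0.5" --pt "0 0 0.4 0 0.5" --pt "0 0 0.4 0 0.3" --pt "0 0 0.4 0 0.1" --pt "0 0 0 0 0" --pt "0 0 -4 0 0" --pt "0 0 -8 0 0" --pt "0 0 -12 0 0"

```text
t: 33.45
eef_pos: [0.6041, 0.0579, 0.2121]
eef_rot: [2.475, 1.935, 0.0]
wrist_force: [0.8, 0.9, -0.3]
opening: 0.0856
gripper_force: 0.0
```

carry_out --pt "-3 0 -2 0 0" --pt "-6 0 -2 0 0" --pt "-10 0 -2 0 0" --pt "-14 0 -2 0 0" --pt "-14 0 -2 0 0" --pt "-14 0 -2 0 0" --pt "-14 0 -2 0 0" --pt "-14 0 -2 0 0"

```text
t: 34.25
eef_pos: [0.5708, -0.0768, 0.2304]
eef_rot: [-2.474, -1.937, -0.0]
wrist_force: [-0.5, 0.0, 0.3]
opening: 0.0855
gripper_force: 0.0
```

Run:
```python
from h import *
s,d=snapshot("side");P=cloud("side",d);h=cv2.cvtColor(s,cv2.COLOR_RGB2HSV)
r=np.hypot(P[...,0]-.6036,P[...,1]-.0565)
def f(n,m):
    q=P[m&(d>0)];print(n,len(q),np.percentile(q,[2,50,98],axis=0).round(4).tolist());return q
q=f("plate",(r<.028)&(r>.012)&(P[...,2]>.072)&(P[...,2]<.12))
A=np.c_[q[:,:2]-[.6036,.0555],np.ones(len(q))];print("plane",np.linalg.lstsq(A,q[:,2],rcond=None)[0].round(3))
f("red",(h[...,1]>110)&((h[...,0]<5)|(h[...,0]>170))&(r<.045)&(P[...,2]<.1))
f("orange",(h[...,1]>130)&(h[...,0]<15)&(h[...,0]>=5)&(r<.045)&(P[...,2]<.1))
f("black",(h[...,2]<80)&(r<.04)&(P[...,2]<.1)&(P[...,2]>.03))
f("pin",(r<.008)&(P[...,2]>.082)&(P[...,2]<.12))
print("tape",spot_in("side","tape_roll")[:1],read_state()["eef_pos"])
```

```text
plate 162 [[0.5785, 0.0354, 0.0725], [0.6, 0.0663, 0.077], [0.6278, 0.0836, 0.0786]]
plane [ 0.009 -0.027  0.077]
red 11 [[0.5873, 0.0741, 0.0694], [0.5942, 0.0806, 0.0716], [0.6102, 0.0845, 0.0736]]
orange 309 [[0.5728, 0.0475, 0.0397], [0.5902, 0.0802, 0.0577], [0.6234, 0.0876, 0.0691]]
black 44 [[0.5734, 0.0464, 0.0346], [0.5833, 0.0748, 0.0371], [0.6124, 0.0839, 0.0396]]
pin 27 [[0.5979, 0.0539, 0.0828], [0.6015, 0.0586, 0.0891], [0.6065, 0.0627, 0.0961]]
tape [{'extent': [296.8, 223.4, 31.7, 25.2], 'conf': 0.87}] [ 0.5707333  -0.07690009  0.23030883]
```

All the layer heights are right: pad top 0.040, choke 0.068, washer 0.073, plate 0.079, pin nose showing to about 0.096. The tape roll has not moved.

```bash
python3 -c "
from bench import *
print(job_done())"
```

```text
the job is handed in; nothing more can be done
None
```

The job is handed in after about 34 s of robot time. The guide pin is seated in the bush, and the pad, choke, washer and clamp plate lie flat on it in that order. The tape roll was left alone. I checked the finished stack by depth readings rather than a picture, and `job_done()` gave no verdict.

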